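Screw the green lid onto the green scenery pot

TASK

Close the green pot with the green lid. Set the lid level on the neck with its grip bar about 50 degrees clockwise of the white ribs, turn it back anticlockwise until the bar lines up with the white ribs and it drops onto the thread start, then screw it clockwise until it stops with the bar at the red ribs, and let go. Leave the red lid where it is.

Things in the scene. Friction and masses are not known exactly. Their poses are not given: they have to be found in the camera images.
- pot: Green pot 72 mm wide on a wooden foot 92 mm wide, fixed. Origin: centre of underside at bench level, z up. White neck 46 mm wide, rim 64 mm high; round it a two-start thread 62 mm wide, top 58 mm high. Its gaps (thread starts) lie at +x and -x, each marked by a white upright rib on the side; red ribs 80 degrees clockwise of them (from above) mark the tight end, where a stop halts the lid.
- lid_green: Loose green screw lid, 76 mm wide, about 70 g, open side down on the bench. Origin: centre of its lower edge, z up. Flat top 22 mm up; on it a grip bar along x, 50 long, 14 wide, up to 46 mm. Lugs inside the skirt under the bar's ends. Origin height on the pot: 57 mm with lugs on top of the thread (let go there it may tip), 46 mm when dropped; 3 mm sideways play. A half turn changes nothing.
- lid_pointer (a point): Tick on the green lid's flat top, 36 mm from its axis along its +x, at one end of the grip bar. With the bar within 15 degrees of the white ribs the lid can drop and rest on the rim; from there it turns clockwise with little resistance, lugs under the thread. A stop keeps a dropped lid from turning anticlockwise past about 15 degrees.
- lid_red: Loose red lid of the same shape and size as the green one, belonging to another pot; origin and axes as for the green lid. Not to be used or pushed.
Not all that is in view belongs to the job. Leave any black look-alike of the lid_green alone.

How it is judged:
By the outcome, as a careful person would: the job done as asked, in the order asked, and still so for the second after the job is handed in, with the robot touching nothing.
It also fails if it takes over 51 s, if anything falls off the work surface, if the arm or the gripper's body presses on something with over 40 N, if the wrist force passes 120 N, or if a joint passes its speed limit or range.

ROBOT

A 6-joint arm with a two-finger parallel gripper is mounted at the origin on a cart in front of the work surface, level with it; the furniture and walls round the work are solid. World frame = base frame: x ahead of the robot, y to its left, z up, the work surface at z = 0. Lengths are in m, angles in rad, forces in N, time in s.
With the tool pointing down it reaches from about 0.375 to 0.9 m from the base axis. Payload 3.1 kg.
Tool frame: the origin (TCP) lies on the centre line of the jaws, within the pads' length; the fingertips stand 19 mm ahead of it and the grasp point (between the pads) is the TCP; z points along the fingers, y is the line along which they close (so a half turn about z gives the same grasp; the last joint's range is limited). The gripper opens to 85 mm and grips with 20 to 120 N. Pads are 22 mm wide; open, the fingers measure 114 mm over their backs; the gripper's body (76 mm by 85 mm) begins 54 mm behind the grasp point. The pads swing forward as they close: fully open they stand 13 mm farther back than shut.
Start: joints at [0.946, 0.527, 1.433, -0, 1.181, -0.178], TCP at [0.27, 0.564, 0.212] pointing down, gripper open.
Joint ranges: [-3.08, 3.08], [-0.75, 2.2], [0.22, 2.44], [-1.43, 4.57], [0, 2.65], [-2.85, 2.85]. Speed limits (rad/s): [2.79, 2.79, 3.14, 3.14, 3.14, 3.14].

INTERFACE

Orientations are given as a unit quaternion [x, y, z, w].
In Python, from station import manip gives the robot as it stands.
- The arm moves only by the tool servo_tool, never from a script. Its argument "rows" is a list that holds one entry, the list of rows, each a list of 7 numbers: the turn, a rotation vector about the tool's x, y, z in degrees, then the shift along the tool's x, y, z in m, then the gripper command: -1 is shut, 1 is fully open, values between are in proportion. In form: [[[wx, wy, wz, tx, ty, tz, jaw], ...]]. A call has 1 to 8 rows; each row shifts and turns the commanded pose from where the row before left it, along the tool's axes as they then stand; what a row does not reach is not made up. A row lasts 1/12 s, in which the tool goes at most 41.7 mm and 7.16 degrees, less where a joint would pass 70% of its speed; a pose out of reach is approached as far as the arm can. A call is refused whole if a number of a shift passes 0.0417 or a number of a turn 7.16, either way. A call with a gripper value outside its range is refused whole. The fingers move at their own pace and stop on an object; "squeeze" is the grip in N (left out, the last holds). Time passes only in rows, so rows that do not move let the fingers close. It gives the time, the measured TCP pose, the force, the opening and the grip force at its end, in the units of the state.
- manip.sense(): the state, without advancing time (a new reading comes with each control period).
- manip.snapshot(name): name is "scene" or "top" or "wrist"; returns the picture (420x560x3 uint8, blue, green, red); there is no depth.
- manip.camera_info(name): a dict with "K" (3x3 intrinsics, pixels), "camera_from_world" (4x4, takes a point from world to camera coordinates). Camera axes: x right, y down, z forward; pixel columns grow to the right and rows downward; lengths in m; the calibration is good to about 2 mm. A picture is of the moment at which its call begins: read the wrist's pose just before it. camera_info takes no time and is no camera call; for the wrist camera it gives the pose at the moment of the call.
- manip.sign_off(): hands the job in; it is judged then, once.
The state is a dict: "t": time; "q": joint angles; "qd": joint speeds; "tau": joint torques, N m; "tcp_pos": TCP position; "tool_rot": TCP orientation; "force": force on the tool from outside, world axes, zero at the start; "ft_torque": the same for the moment, N m; "finger_gap": opening from 0.0 (shut) to 1.0 (fully open); "gripper_force": force on a finger pad.
Only numpy, scipy, OpenCV 4.12 (cv2) and the standard library are available. Lean on these libraries where they do the work, as an engineer would, in place of code of your own. Each camera call takes 0.05 s, during which the arm holds its last target. There are 200 camera calls.

## Working session

There is one attempt and no reset: what is moved stays moved. The work goes in short steps, Python scripts to look and compute and a tool call to move; the robot and the scene stay as the last step left them, time stands still between calls to the robot, and variables do not carry over. Pictures are saved under pics/ and viewed, at most 13 in all, crops included, and the job is handed in when it is done.

Besides the shell and the picture viewer there is one more tool, called after "Request:" by a JSON object that holds its "op" and its "data". servo_tool: Moves the arm, as the interface text tells. Its arguments: {"type":"object","properties":{"rows":{"type":"array","items":{"type":"array","items":{"type":"array","items":{"type":"number"}}}},"squeeze":{"type":"number"}},"required":["rows"]}

```bash
mkdir -p pics; python3 - <<'E'
from station import manip
import cv2,numpy as np
s=manip.sense();print(s)
for n in("scene","top"):
    im=manip.snapshot(n);cv2.imwrite(f"pics/{n}0.png",im)
    c=manip.camera_info(n);print(n,np.round(c["K"],1).tolist(),np.round(c["camera_from_world"],4).tolist())
E
```

```text
{'t': 0.0, 'q': array([ 9.45501941e-01,  5.28469188e-01,  1.43395978e+00,  2.58317579e-05,
        1.18137622e+00, -1.78463824e-01]), 'qd': array([-0.00038017, -0.00136498, -0.00188761, -0.00065997, -0.00207023,
        0.00038145]), 'tau': array([ 1.23516151e-03, -4.42357957e+01, -1.78025812e+01, -3.23565309e-04,
        8.31148034e-03, -1.75734721e-05]), 'tcp_pos': array([0.26954984, 0.56302039, 0.21101353]), 'tool_rot': array([ 2.21565967e-01,  9.75144758e-01, -1.01345699e-03, -4.43706707e-04]), 'force': array([ 0.86992706, -0.89199566, -0.18676341]), 'ft_torque': array([ 0.00832697, -0.00149604, -0.00895793]), 'gripper_force': 0.0, 'finger_gap': 1.0001631723300484}
scene [[390.6, 0.0, 278.4], [0.0, 390.6, 208.0], [0.0, 0.0, 1.0]] [[0.8462, -0.5328, 0.0079, -0.3173], [-0.3611, -0.5842, -0.7269, 0.319], [0.3919, 0.6122, -0.6867, 1.356], [0.0, 0.0, 0.0, 1.0]]
top [[383.6, 0.0, 272.9], [0.0, 383.6, 214.8], [0.0, 0.0, 1.0]] [[-0.0204, -0.9997, 0.0104, 0.1819], [-0.9894, 0.0187, -0.144, 0.4743], [0.1438, -0.0132, -0.9895, 1.3029], [0.0, 0.0, 0.0, 1.0]]
```

View pics/top0.png

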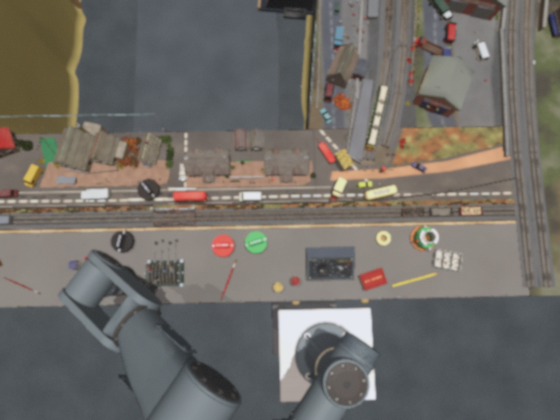

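View pics/scene0.png

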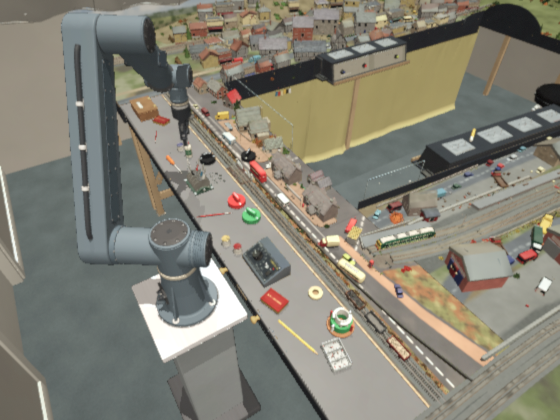

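```bash
cat > h.py <<'E'
import numpy as np,cv2
from station import manip
def ray(c,px):
    T=np.array(c["camera_from_world"]);R,t=T[:3,:3],T[:3,3]
    return -R.T@t, R.T@np.linalg.inv(c["K"])@[px[0],px[1],1]
def onz(c,px,z):
    o,d=ray(c,px);return o+d*(z-o[2])/d[2]
def proj(c,P):
    P=np.atleast_2d(P);T=np.array(c["camera_from_world"])
    q=(P@T[:3,:3].T+T[:3,3])@np.array(c["K"]).T
    return q[:,:2]/q[:,2:]
E
python3 - <<'E'
from h import *
a=cv2.imread("pics/top0.png");b=cv2.imread("pics/scene0.png")
def crop(im,x,y,h=25,s=300):return cv2.resize(im[y-h:y+h,x-h:x+h],(s,s),interpolation=cv2.INTER_CUBIC)
m=np.vstack([np.hstack([crop(a,256,242),crop(a,426,238)]),np.hstack([crop(b,251,214),crop(b,341,320)])])
cv2.imwrite("pics/m0.png",m)
c=manip.camera_info("top")
print("lid",onz(c,(256,242),.03),"red",onz(c,(223,245),.03),"pot",onz(c,(427,238),.06))
c=manip.camera_info("wrist");s=manip.sense()
print(s["tcp_pos"],c["K"],np.round(c["camera_from_world"],3))
E
```

```text
lid [0.38453858 0.23272753 0.03      ] red [0.37642791 0.34660817 0.03      ] pot [ 0.38447543 -0.34915768  0.06      ]
[0.26963912 0.56310079 0.21112315] [[343.95106208   0.         274.20747173]
 [  0.         343.95106208 208.11313011]
 [  0.           0.           1.        ]] [[ 0.432  0.902 -0.002 -0.624]
 [ 0.859 -0.411  0.307 -0.04 ]
 [ 0.276 -0.135 -0.952  0.38 ]
 [ 0.     0.     0.     1.   ]]
```

View pics/m0.png

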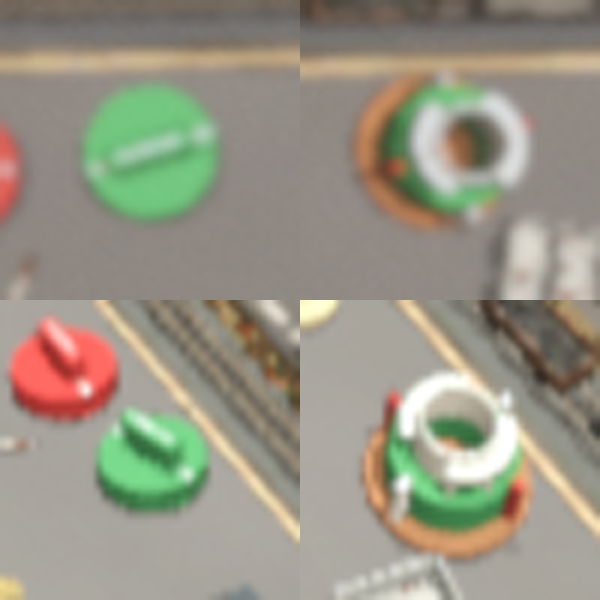

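The top view puts the green lid at pixel (256,242) with its bar at about -72° in world yaw. The red lid is at (223,245) and the pot at about (427,238), with white ribs near 12° and red ribs near -68°. I'll move above the lid for a wrist view.

Request:
{"op": "servo_tool", "data": {"rows": [[[0,0,0,-0.028,-0.028,0.006,0.3],[0,0,0,-0.028,-0.028,0.006,0.3],[0,0,0,-0.028,-0.028,0.006,0.3],[0,0,0,-0.028,-0.028,0.006,0.3],[0,0,0,-0.028,-0.028,0.006,0.3],[0,0,0,-0.028,-0.028,0.006,0.3],[0,0,0,-0.028,-0.028,0.006,0.3],[0,0,0,-0.028,-0.028,0.006,0.3]]]}}

```text
t: 0.77
tcp_pos: [0.3752, 0.2631, 0.1637]
tool_rot: [0.221, 0.975, -0.0, -0.0]
force: [1.8, -0.1, -0.0]
finger_gap: 0.651
gripper_force: 0.0
```

Request:
{"op": "servo_tool", "data": {"rows": [[[0,0,0,-0.023,-0.025,0,0.3],[0,0,6.6,0,0,0,0.3],[0,0,6.6,0,0,0,0.3],[0,0,6.6,0,0,0,0.3],[0,0,6.6,0,0,0,0.3],[0,0,6.6,0,0,0,0.3],[0,0,6.6,0,0,0,0.3],[0,0,6.6,0,0,0,0.3]]]}}

```text
t: 1.43
tcp_pos: [0.3849, 0.2322, 0.1638]
tool_rot: [0.589, 0.808, -0.0, -0.0]
force: [-0.6, -0.5, 0.1]
finger_gap: 0.651
gripper_force: 0.0
```

Request:
{"op": "servo_tool", "data": {"rows": [[[0,0,0,0,0,0,0.3],[0,0,0,0,0,0,0.3],[0,0,0,0,0,0,0.3]]]}}

```text
t: 1.68
tcp_pos: [0.3851, 0.2323, 0.1639]
tool_rot: [0.585, 0.811, -0.0, -0.0]
force: [-0.3, 0.6, 0.2]
finger_gap: 0.648
gripper_force: 0.0
```

```bash
cat >> h.py <<'E'
from scipy.spatial.transform import Rotation as Ro
def pose(s=None):
    s=s or manip.sense();R=Ro.from_quat(s["tool_rot"]).as_matrix()
    return s["tcp_pos"],R,np.degrees(np.arctan2(R[1,1],R[0,1]))
def rep():
    s=manip.sense();p,R,a=pose(s)
    print("t%.2f"%s["t"],np.round(p,4),"yaw %.1f tilt"%a,np.round(R[:2,2],3),"q",np.round(s["q"],2),"gap%.2f gf%.0f"%(s["finger_gap"],s["gripper_force"]),"F",np.round(s["force"],1),"M",np.round(s["ft_torque"],2))
E
python3 - <<'E'
from h import *
rep();c=manip.camera_info("wrist");im=manip.snapshot("wrist");cv2.imwrite("pics/w1.png",im);np.savez("w1.npz",K=c["K"],camera_from_world=c["camera_from_world"])
E
```

```text
t1.68 [0.3851 0.2323 0.1639] yaw 18.3 tilt [-0. -0.] q [ 0.29  0.37  1.91  0.    0.86 -0.03] gap0.65 gf0 F [-0.3  0.6  0.2] M [ 0.01  0.02 -0.04]
```

View pics/w1.png

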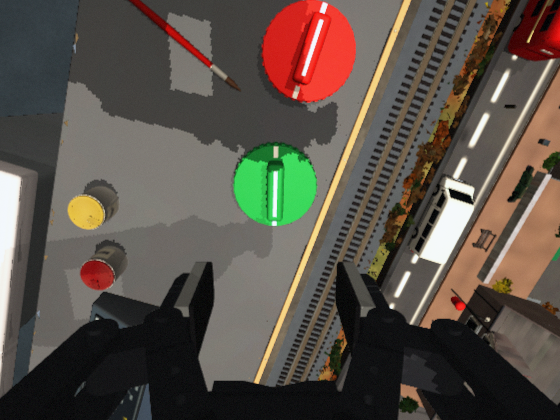

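The wrist view shows the green lid centred near (275,184), with its bar nearly vertical and ticks at about (276,152) and (275,222). The lid is about 90 mm from the tool on the tool-x side, so I'll measure it now.

```bash
cat >> h.py <<'E'
def cyl(r,z0,z1,n=60):
    a=np.linspace(0,2*np.pi,n);u=np.c_[r*np.cos(a),r*np.sin(a)]
    return np.vstack([np.c_[u,0*a+z0],np.c_[u,0*a+z1]])
E
python3 - <<'E'
from h import *
c=dict(np.load("w1.npz"));im=cv2.imread("pics/w1.png")
b,g,r=[im[...,i].astype(int) for i in range(3)]
m=((g>r+50)&(g>b+40)).astype(np.uint8)
m=cv2.morphologyEx(m,cv2.MORPH_CLOSE,np.ones((7,7)))
n,L,st,ce=cv2.connectedComponentsWithStats(m)
i=1+np.argmax(st[1:,4]);print(st[i],ce[i])
hull=cv2.convexHull(np.argwhere(L==i)[:,::-1].astype(np.int32))
A=np.zeros(m.shape,np.uint8);cv2.fillConvexPoly(A,hull,1)
from scipy.optimize import minimize
def cost(p):
    h=cv2.convexHull(np.rint(16*proj(c,cyl(.038,0,.022)+[p[0],p[1],0])).astype(np.int32))
    B=np.zeros(m.shape,np.uint8);cv2.fillConvexPoly(B,h,1,shift=4);return float((A!=B).sum())
x0=onz(c,ce[i],.02)[:2];f=minimize(cost,x0,method="Nelder-Mead",options=dict(initial_simplex=[x0,x0+[.004,0],x0+[0,.004]]))
print(f.x,f.fun,A.sum())
# white pixels inside
ys,xs=np.where((im.min(2)>140)&(A>0));
print(len(xs),[(x,y) for x,y in zip(xs,ys)][::12])
# ticks/bar angle
for w,z in (((276,152),.022),):
    P=onz(c,w,z)[:2]-f.x;print(np.degrees(np.arctan2(P[1],P[0])),np.hypot(*P))
k=ys>164;co=np.polyfit(ys[k],xs[k],1)
P=onz(c,(np.polyval(co,170),170),.046);Q=onz(c,(np.polyval(co,215),215),.046);print(np.degrees(np.arctan2(*(P-Q)[1::-1])),P,Q)
cv2.imwrite("pics/c1.png",cv2.resize(im[135:235,225:325],(600,600),interpolation=cv2.INTER_CUBIC))
p,R,a=pose();print("tool shift to lid",R.T@(np.r_[f.x,0]-p))
E
```

```text
[ 233  143   84   83 5426] [274.68798378 184.39034279]
[0.38512734 0.23422081] 125.0 5537
266 [(np.int64(274), np.int64(147)), (np.int64(274), np.int64(150)), (np.int64(274), np.int64(153)), (np.int64(274), np.int64(156)), (np.int64(275), np.int64(172)), (np.int64(277), np.int64(174)), (np.int64(274), np.int64(177)), (np.int64(276), np.int64(179)), (np.int64(273), np.int64(182)), (np.int64(275), np.int64(184)), (np.int64(277), np.int64(186)), (np.int64(275), np.int64(189)), (np.int64(275), np.int64(192)), (np.int64(275), np.int64(195)), (np.int64(275), np.int64(198)), (np.int64(275), np.int64(201)), (np.int64(275), np.int64(204)), (np.int64(275), np.int64(207)), (np.int64(275), np.int64(210)), (np.int64(275), np.int64(213)), (np.int64(275), np.int64(216)), (np.int64(273), np.int64(223)), (np.int64(275), np.int64(225))]
106.02832960721214 0.03121338090314677
107.20256410749793 [0.37930051 0.25337913 0.046     ] [0.39090787 0.21588775 0.046     ]
tool shift to lid [0.00176168 0.00066818 0.16393371]
```

View pics/c1.png

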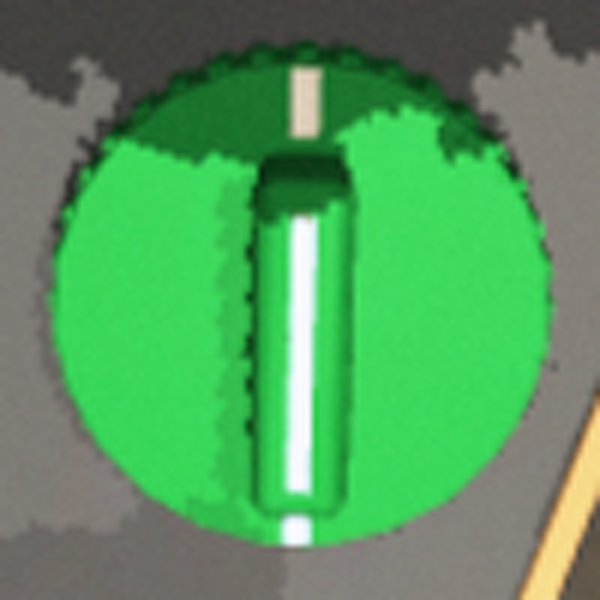

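Request:
{"op": "servo_tool", "data": {"rows": [[[0,0,1.1,0.0018,0.0007,0.0,0.1],[0,0,0,0,0,0.03,0.1],[0,0,0,0,0,0.03,0.1],[0,0,0,0,0,0.03,0.1],[0,0,0,0,0,0.02,0.1],[0,0,0,0,0,0.01,0.1],[0,0,0,0,0,0,0.1],[0,0,0,0,0,0,0.1]]]}}

```text
t: 2.4
tcp_pos: [0.3851, 0.2343, 0.0436]
tool_rot: [0.594, 0.804, -0.001, -0.0]
force: [0.1, 0.8, -0.0]
finger_gap: 0.551
gripper_force: 0.0
```

Request:
{"op": "servo_tool", "data": {"rows": [[[0,0,0,0,0,0,-1],[0,0,0,0,0,0,-1],[0,0,0,0,0,0,-1],[0,0,0,0,0,0,-1],[0,0,0,0,0,0,-1],[0,0,0,0,0,0,-1],[0,0,0,0,0,0,-1],[0,0,0,0,0,0,-1]]], "squeeze": 50}}

```text
t: 3.07
tcp_pos: [0.3853, 0.2343, 0.0441]
tool_rot: [0.594, 0.804, 0.0, 0.0]
force: [0.3, -0.6, 0.1]
finger_gap: 0.005
gripper_force: 0.0
```

```bash
python3 -c "
from h import *
rep()"
```

```text
t3.07 [0.3853 0.2343 0.0441] yaw 17.1 tilt [0. 0.] q [ 0.3   0.61  2.   -0.    0.53 -0.  ] gap0.00 gf0 F [ 0.3 -0.6  0.1] M [-0.   -0.    0.06]
```

```bash
python3 - <<'E'
from h import *
a=manip.snapshot("wrist");b=manip.snapshot("scene")
cv2.imwrite("pics/w2.png",np.hstack([cv2.resize(a,(400,300)),cv2.resize(b[150:270,180:340],(400,300))]))
E
```

```text
(no output)
```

View pics/w2.png

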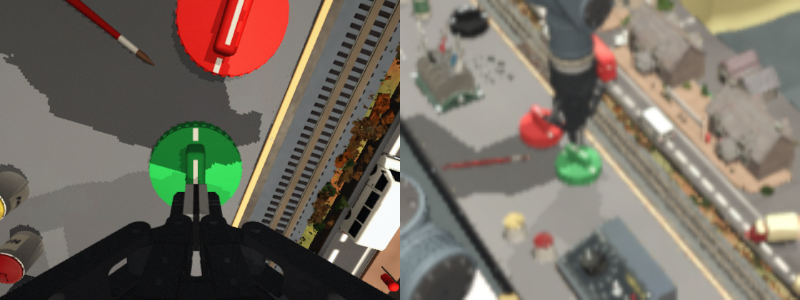

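```bash
python3 - <<'E'
from h import *
c=manip.camera_info("wrist");p,R,a=pose();im=manip.snapshot("wrist")
print("tcp",proj(c,p),"tip",proj(c,p+[0,0,-.019]))
th=np.radians(107.2);d=np.array([np.cos(th),np.sin(th),0]);o=np.array([.3851,.2342,0])
for s in(-.025,.025):
  for z in (.022,.046): print(s,z,proj(c,o+d*s+[0,0,z]))
print(proj(c,o+d*.036+[0,0,.022]),proj(c,o-d*.036+[0,0,.022]))
cv2.imwrite("pics/c2.png",cv2.resize(im[150:420,190:370],(533,600*4//3*3//4),interpolation=cv2.INTER_CUBIC))
E
```

```text
tcp [[273.38602543 257.48388986]] tip [[273.4693932  242.69210532]]
-0.025 0.022 [[273.29311114 279.01707218]]
-0.025 0.046 [[273.16922812 301.62439277]]
0.025 0.022 [[273.06091589 199.17868986]]
0.025 0.046 [[272.89426027 213.02626479]]
[[273.00473705 179.86206803]] [[273.33963503 295.0139172 ]]
```

View pics/c2.png

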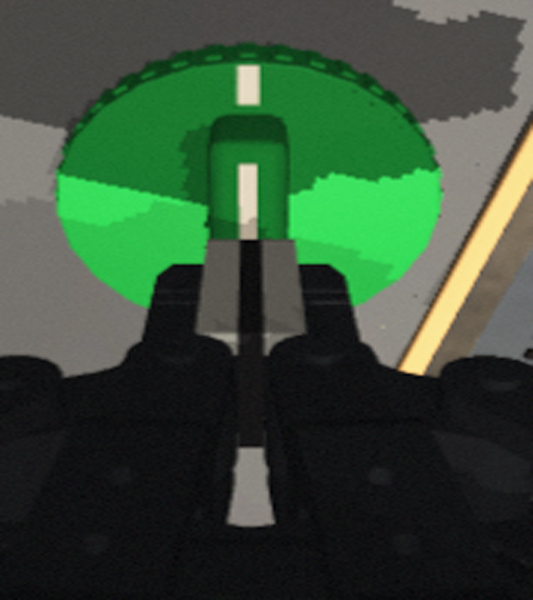

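The wrist view shows the pads shut above the bar. The bar is undisturbed and the pad tips sit at about row 258, clearly higher than the stated tip offset would put them. I'll open, go 14 mm lower and close again. That is safe because the tips must be above 46 mm.

Request:
{"op": "servo_tool", "data": {"rows": [[[0,0,0,0,0,0,0],[0,0,0,0,0,0,0],[0,0,0,0,0,0,0],[0,0,0,0,0,0,0],[0,0,0,0,0,0.007,0],[0,0,0,0,0,0.007,0],[0,0,0,0,0,0,0],[0,0,0,0,0,0,0]]]}}

```text
t: 3.88
tcp_pos: [0.3847, 0.2341, 0.0293]
tool_rot: [0.594, 0.804, -0.001, -0.001]
force: [-0.1, -0.2, 0.6]
finger_gap: 0.498
gripper_force: 0.0
```

Request:
{"op": "servo_tool", "data": {"rows": [[[0,0,0,0,0,0,-1],[0,0,0,0,0,0,-1],[0,0,0,0,0,0,-1],[0,0,0,0,0,0,-1],[0,0,0,0,0,0,-1],[0,0,0,0,0,0,-1],[0,0,0,0,0,0,-1]]]}}

```text
t: 4.47
tcp_pos: [0.3853, 0.2343, 0.0301]
tool_rot: [0.594, 0.804, 0.0, 0.0]
force: [-0.8, -0.4, 0.3]
finger_gap: -0.001
gripper_force: 0.0
```

```bash
python3 -c "
from h import *
rep();c=manip.camera_info('wrist');p,R,a=pose()
for dz in(-.02,-.01,0,.01,.02,.03):print(dz,proj(c,p+R@[.011,0,0]+[0,0,dz]))
cv2.imwrite('pics/w3.png',cv2.resize(manip.snapshot('wrist')[150:420,190:370],(400,600)))"
```

```text
t4.47 [0.3853 0.2343 0.0301] yaw 17.1 tilt [0. 0.] q [ 0.3   0.64  2.01 -0.    0.49 -0.  ] gap-0.00 gf0 F [-0.8 -0.4  0.3] M [-0.07  0.01  0.  ]
-0.02 [[273.4270657  224.00444473]]
-0.01 [[273.38711524 230.56478197]]
0 [[273.34281213 237.83987572]]
0.01 [[273.29340404 245.95326625]]
0.02 [[273.23795468 255.05870513]]
0.03 [[273.17528387 265.34999159]]
```

Request:
{"op": "servo_tool", "data": {"rows": [[[0,0,0,0,0,0,0],[0,0,0,0,0,0,0],[0,0,0,0,0,0,0],[0,0,0,0,0,0,0],[0,0,0,0,0,0.007,0],[0,0,0,0,0,0.007,0],[0,0,0,0,0,0,0],[0,0,0,0,0,0,0]]]}}

```text
t: 5.18
tcp_pos: [0.3847, 0.2341, 0.0153]
tool_rot: [0.594, 0.804, -0.001, -0.001]
force: [1.0, 0.4, 1.1]
finger_gap: 0.503
gripper_force: 0.0
```

Request:
{"op": "servo_tool", "data": {"rows": [[[0,0,0,0,0,0,-1],[0,0,0,0,0,0,-1],[0,0,0,0,0,0,-1],[0,0,0,0,0,0,-1],[0,0,0,0,0,0,-1],[0,0,0,0,0,0,-1],[0,0,0,0,0,0,-1]]]}}

```text
t: 5.77
tcp_pos: [0.3854, 0.2343, 0.0162]
tool_rot: [0.594, 0.804, 0.0, 0.0]
force: [-0.4, 0.5, 3.1]
finger_gap: 0.146
gripper_force: 49.9
```

```bash
python3 -c "
from h import *
rep()
a=manip.snapshot('wrist');b=manip.snapshot('scene')
cv2.imwrite('pics/w4.png',np.hstack([cv2.resize(a[150:420,150:390],(400,450)),cv2.resize(b[170:245,220:285],(390,450))]))"
```

```text
t5.77 [0.3854 0.2343 0.0162] yaw 17.1 tilt [0. 0.] q [ 0.3   0.67  2.01 -0.    0.46 -0.  ] gap0.15 gf50 F [-0.4  0.5  3.1] M [-0.02  0.06  0.02]
```

View pics/w4.png

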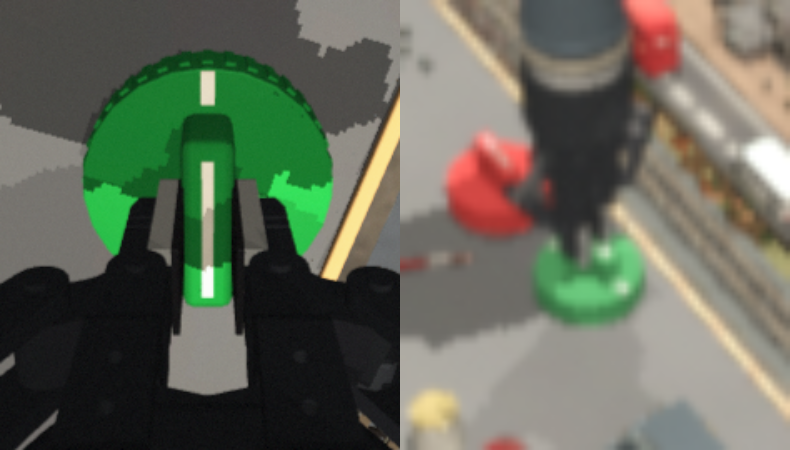

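The pads now grip the bar (gap 12.4 mm, 50 N). I'll reopen and go 8 mm deeper for a firmer hold.

Request:
{"op": "servo_tool", "data": {"rows": [[[0,0,0,0,0,0,-0.3],[0,0,0,0,0,0,-0.3],[0,0,0,0,0,0.003,-0.3],[0,0,0,0,0,0.003,-0.3],[0,0,0,0,0,0.002,-0.3],[0,0,0,0,0,0,-0.3],[0,0,0,0,0,0,-0.3]]]}}

```text
t: 6.45
tcp_pos: [0.3851, 0.2342, 0.0077]
tool_rot: [0.594, 0.804, -0.0, -0.0]
force: [-0.3, -0.3, -0.0]
finger_gap: 0.35
gripper_force: 0.0
```

Request:
{"op": "servo_tool", "data": {"rows": [[[0,0,0,0,0,0,-1],[0,0,0,0,0,0,-1],[0,0,0,0,0,0,-1],[0,0,0,0,0,0,-1],[0,0,0,0,0,0,-1],[0,0,0,0,0,0,-1]]], "squeeze": 60}}

```text
t: 6.95
tcp_pos: [0.3853, 0.2343, 0.0081]
tool_rot: [0.594, 0.804, 0.0, 0.0]
force: [-0.5, -0.7, 2.5]
finger_gap: 0.149
gripper_force: 59.4
```

```bash
python3 -c "
from h import *
rep()"
```

```text
t6.95 [0.3853 0.2343 0.0081] yaw 17.1 tilt [0. 0.] q [ 0.3   0.69  2.01  0.    0.44 -0.  ] gap0.15 gf59 F [-0.5 -0.7  2.5] M [-0.02  0.07 -0.02]
```

Request:
{"op": "servo_tool", "data": {"rows": [[[0,0,0,0,0,-0.015,-1],[0,0,0,0,0,-0.03,-1],[0,0,0,0,0,-0.035,-1],[0,0,0,0,0,-0.035,-1],[0,0,0,0,0,-0.035,-1],[0,0,0,0,0,-0.03,-1],[0,0,0,-0.02,-0.004,-0.01,-1],[0,0,0,-0.0355,-0.0063,0,-1]]]}}

```text
t: 7.62
tcp_pos: [0.3939, 0.18, 0.2011]
tool_rot: [0.592, 0.806, 0.004, 0.003]
force: [0.7, 0.0, -1.4]
finger_gap: 0.148
gripper_force: 59.0
```

Request:
{"op": "servo_tool", "data": {"rows": [[[0,0,0,-0.0355,-0.0063,0,-1],[0,0,0,-0.0355,-0.0063,0,-1],[0,0,0,-0.0355,-0.0063,0,-1],[0,0,0,-0.0355,-0.0063,0,-1],[0,0,0,-0.0355,-0.0063,0,-1],[0,0,0,-0.0355,-0.0063,0,-1],[0,0,0,-0.0355,-0.0063,0,-1],[0,0,0,-0.0355,-0.0063,0,-1]]]}}

```text
t: 8.28
tcp_pos: [0.4265, -0.1097, 0.1978]
tool_rot: [0.594, 0.804, 0.0, -0.0]
force: [0.8, 0.5, -1.2]
finger_gap: 0.146
gripper_force: 59.0
```

Request:
{"op": "servo_tool", "data": {"rows": [[[0,0,0,-0.0355,-0.0063,0,-1],[0,0,0,-0.0355,-0.0063,0,-1],[0,0,0,-0.0355,-0.0063,0,-1],[0,0,0,-0.0355,-0.0063,0,-1],[0,0,0,-0.0355,-0.0063,0,-1],[0,0,0,-0.0355,-0.0063,0,-1],[0,0,0,-0.0355,-0.0063,0,-1],[0,0,0,-0.0355,-0.0063,0,-1]]]}}

```text
t: 8.95
tcp_pos: [0.4619, -0.3957, 0.1973]
tool_rot: [0.594, 0.804, 0.0, -0.001]
force: [1.1, -1.5, 0.3]
finger_gap: 0.146
gripper_force: 59.0
```

Request:
{"op": "servo_tool", "data": {"rows": [[[0,0,-6,-0.015,0,0,-1],[0,0,-6,0,0,0,-1],[0,0,-6,0,0,0,-1],[0,0,-6,0,0,0,-1],[0,0,-6,0,0,0,-1],[0,0,-5,0,0,0,-1],[0,0,0,0,0,0,-1],[0,0,0,0,0,0,-1]]]}}

```text
t: 9.62
tcp_pos: [0.4665, -0.4083, 0.1974]
tool_rot: [0.326, 0.945, 0.0, -0.001]
force: [0.3, -1.1, -1.3]
finger_gap: 0.147
gripper_force: 59.0
```

```bash
python3 - <<'E'
from h import *
rep();c=manip.camera_info("wrist");im=manip.snapshot("wrist");cv2.imwrite("pics/w5.png",im);np.savez("w5.npz",K=c["K"],camera_from_world=c["camera_from_world"])
print(proj(c,[.385,-.349,.06]))
E
```

```text
t9.62 [ 0.4665 -0.4083  0.1974] yaw 52.0 tilt [-0.001  0.001] q [-0.9   0.54  1.46  0.    1.15 -1.81] gap0.15 gf59 F [ 0.3 -1.1 -1.3] M [-0.    0.01 -0.01]
[[269.20737292  68.68754718]]
```

View pics/w5.png

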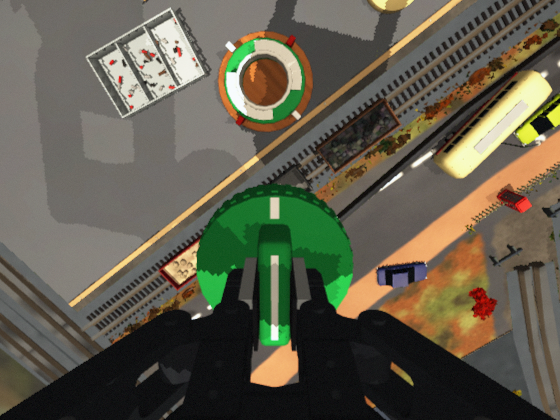

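The wrist view shows the pot near (264,80), with white ribs at about (231,46) and (295,114) and red ribs at about (291,41) and (240,121). The lid is held square. I'll overlay the model next to refine the pot pose.

```bash
python3 - <<'E'
from h import *
c=dict(np.load("w5.npz"));im=cv2.imread("pics/w5.png")
mnn=im.min(2).astype(int);b,g,r=[im[...,i].astype(int) for i in range(3)]
box=np.zeros(im.shape[:2],bool);box[25:140,210:320]=1
white=(mnn>150)&box;red=(r>140)&(g<60)&(b<60)&box
for nm,m in(("white",white),("red",red)):
    n,L,st,ce=cv2.connectedComponentsWithStats(m.astype(np.uint8))
    print(nm,[(st[i].tolist(),ce[i].round(1).tolist()) for i in range(1,n) if st[i,4]>8])
# inner hole edge, rim: radial scan from seed for the last non-white->white transition
pts=[]
for a in np.linspace(0,2*np.pi,72,endpoint=False):
    for rr in np.arange(8,40,.5):
        x,y=264+rr*np.cos(a),80+rr*np.sin(a)
        if mnn[int(round(y)),int(round(x))]>110: pts.append((x,y));break
e=cv2.fitEllipse(np.float32(pts));print("hole",e)
o=onz(c,e[0],.064);print("hole centre world z.064",o)
# orange foot
foot=((r>g+40)&(g>b+10)&(r>100)&box)|((g>r+50)&box)|white|red
n,L,st,ce=cv2.connectedComponentsWithStats(cv2.morphologyEx(foot.astype(np.uint8),cv2.MORPH_CLOSE,np.ones((5,5))))
i=L[80,283] or 1;h=cv2.convexHull(np.argwhere(L==i)[:,::-1].astype(np.int32));print("foot",cv2.fitEllipse(h))
V=cv2.resize(im[25:140,205:325],(720,690)[0:2] if 0 else (600,575),interpolation=cv2.INTER_CUBIC)
def dr(P,col):
    for q in proj(c,P):cv2.circle(V,tuple(int(v) for v in ((q-[205,25])*5)),1,col,-1)
for R_,z,col in((.046,0,(255,0,0)),(.023,.064,(255,0,255)),(.031,.058,(255,255,0))):
    dr(cyl(R_,z,z,80)+[o[0],o[1],0],col)
cv2.imwrite("pics/c5.png",V)
for w in((231,46),(295,114),(291,41),(240,121)):
    P=onz(c,w,.04)-o;print(w,np.degrees(np.arctan2(P[1],P[0])),np.hypot(*P[:2]))
E
```

```text
white [([225, 41, 11, 11, 68], [229.9, 46.0]), ([226, 40, 76, 80, 1879], [263.1, 78.6]), ([293, 111, 8, 8, 35], [296.1, 114.5])]
red [([288, 36, 7, 9, 34], [290.7, 39.6]), ([236, 117, 7, 8, 32], [239.1, 120.2])]
hole ((263.6103515625, 79.517822265625), (49.49233627319336, 52.860191345214844), 175.21575927734375)
hole centre world z.064 [ 0.3888489  -0.35770472  0.064     ]
foot ((267.96429443359375, 83.98827362060547), (97.66631317138672, 113.28990936279297), 146.54994201660156)
(231, 46) -172.70194804270585 0.039433746125411805
(295, 114) 6.247281534086547 0.03888933837557815
(291, 41) 106.27186365849015 0.03886963089958612
(240, 121) -71.34790088312297 0.04060711659389011
```

View pics/c5.png

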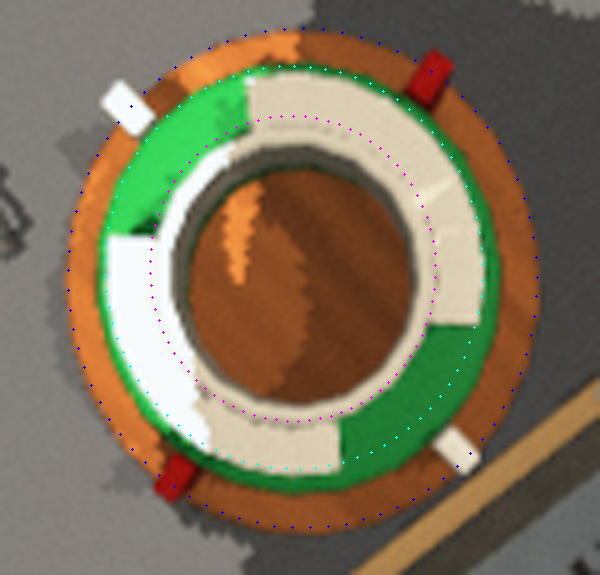

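The overlay fits: the pot is at (0.3888, -0.3577) and its white ribs are at about 7.2°. Next I go above the pot with the bar 50° clockwise of the ribs (yaw 47.2).

Request:
{"op": "servo_tool", "data": {"rows": [[[0,0,0,0.024,-0.002,0,-1],[0,0,0,0.035,-0.003,0,-1],[0,0,0,0.0334,-0.003,0,-1],[0,0,4.8,0,0,0.02,-1],[0,0,0,0,0,0.035,-1],[0,0,0,0,0,0.035,-1],[0,0,0,0,0,0.022,-1],[0,0,0,0,0,0,-1]]]}}

```text
t: 10.33
tcp_pos: [0.3868, -0.3553, 0.0821]
tool_rot: [0.365, 0.931, 0.003, -0.004]
force: [-0.3, 0.7, -1.0]
finger_gap: 0.146
gripper_force: 59.0
```

Request:
{"op": "servo_tool", "data": {"rows": [[[0,0,0,0,0,0,-1],[0,0,0,0,0,0,-1],[0,0,0,0,0,0,-1]]]}}

```text
t: 10.58
tcp_pos: [0.39, -0.3595, 0.0877]
tool_rot: [0.364, 0.931, -0.001, 0.002]
force: [0.2, 0.1, -0.1]
finger_gap: 0.144
gripper_force: 59.0
```

```bash
python3 - <<'E'
from h import *
rep();p,R,a=pose();print("tool delta",R.T@(np.array([.3888,-.3577,.0651])-p),"dyaw cw",a-47.2)
E
```

```text
t10.58 [ 0.39   -0.3595  0.0877] yaw 47.3 tilt [ 0.002 -0.003] q [-0.96  0.59  1.78  0.    0.77 -1.78] gap0.14 gf59 F [ 0.2  0.1 -0.1] M [-0.02 -0.01  0.  ]
tool delta [0.00219892 0.00051511 0.02259573] dyaw cw 0.081154150129926
```

Request:
{"op": "servo_tool", "data": {"rows": [[[0,0,0,0,0,0,-1],[0,0,0,0,0,0,-1],[0,0,0,0,0,0,-1],[0,0,0,0,0,0,-1],[0,0,0,0,0,0,-1]]]}}

```text
t: 11.0
tcp_pos: [0.3891, -0.3583, 0.0863]
tool_rot: [0.364, 0.931, -0.0, 0.0]
force: [-0.4, 0.5, -1.2]
finger_gap: 0.148
gripper_force: 59.0
```

```bash
python3 - <<'E'
from h import *
rep();p,R,a=pose();print("tool delta",R.T@(np.array([.3888,-.3577,.0651])-p),"dyaw cw",a-47.2)
E
```

```text
t11.00 [ 0.3891 -0.3583  0.0863] yaw 47.3 tilt [ 0.    -0.001] q [-0.96  0.59  1.78  0.    0.77 -1.78] gap0.15 gf59 F [-0.4  0.5 -1.2] M [-0.   -0.01 -0.03]
tool delta [0.00066864 0.00025258 0.02124936] dyaw cw 0.09781540237637643
```

Next, a gentle descent to within about 5 mm of contact, then small steps.

Request:
{"op": "servo_tool", "data": {"rows": [[[0,0,0,0.0006,0.0002,0.003,-1],[0,0,0,0,0,0.005,-1],[0,0,0,0,0,0.005,-1],[0,0,0,0,0,0.003,-1],[0,0,0,0,0,0.001,-1],[0,0,0,0,0,0,-1],[0,0,0,0,0,0,-1]]]}}

```text
t: 11.58
tcp_pos: [0.3887, -0.3576, 0.0688]
tool_rot: [0.364, 0.931, 0.0, -0.0]
force: [-0.0, 0.4, -1.2]
finger_gap: 0.148
gripper_force: 59.0
```

Request:
{"op": "servo_tool", "data": {"rows": [[[0,0,0,0,0,0.001,-1],[0,0,0,0,0,0.001,-1],[0,0,0,0,0,0.001,-1],[0,0,0,0,0,0,-1],[0,0,0,0,0,0,-1]]]}}

```text
t: 12.0
tcp_pos: [0.3887, -0.3576, 0.066]
tool_rot: [0.364, 0.931, 0.0, -0.0]
force: [-0.5, 0.3, -1.1]
finger_gap: 0.149
gripper_force: 59.0
```

```bash
python3 -c "
from h import *
rep()"
```

```text
t12.00 [ 0.3887 -0.3576  0.066 ] yaw 47.3 tilt [-0.  0.] q [-0.96  0.62  1.8  -0.    0.72 -1.78] gap0.15 gf59 F [-0.5  0.3 -1.1] M [ 0.02 -0.05  0.01]
```

Request:
{"op": "servo_tool", "data": {"rows": [[[0,0,0,0,0,0.001,-1],[0,0,0,0,0,0.0005,-1],[0,0,0,0,0,0,-1],[0,0,0,0,0,0,-1]]]}}

```text
t: 12.33
tcp_pos: [0.3889, -0.3578, 0.065]
tool_rot: [0.364, 0.931, -0.0, 0.0]
force: [0.1, 1.3, 3.2]
finger_gap: 0.146
gripper_force: 59.8
```

```bash
python3 -c "
from h import *
rep()"
```

```text
t12.33 [ 0.3889 -0.3578  0.065 ] yaw 47.3 tilt [ 0.    -0.001] q [-0.96  0.63  1.8  -0.    0.72 -1.78] gap0.15 gf60 F [0.1 1.3 3.2] M [0.14 0.1  0.  ]
```

Contact came at exactly the expected height (57 mm). Turning anticlockwise 50° with light contact.

Request:
{"op": "servo_tool", "data": {"rows": [[[0,0,-3,0,0,0.0003,-1],[0,0,-5,0,0,0,-1],[0,0,-5,0,0,0,-1],[0,0,-5,0,0,0,-1],[0,0,-5,0,0,0,-1],[0,0,0,0,0,0,-1],[0,0,0,0,0,0,-1]]]}}

```text
t: 12.92
tcp_pos: [0.3891, -0.3584, 0.0648]
tool_rot: [0.171, 0.985, -0.001, 0.001]
force: [-0.6, -0.5, 5.3]
finger_gap: 0.148
gripper_force: 59.8
```

```bash
python3 -c "
from h import *
rep()"
```

```text
t12.92 [ 0.3891 -0.3584  0.0648] yaw 70.3 tilt [ 0.001 -0.002] q [-0.96  0.63  1.8  -0.    0.72 -2.18] gap0.15 gf60 F [-0.6 -0.5  5.3] M [-0.07  0.16  0.04]
```

Request:
{"op": "servo_tool", "data": {"rows": [[[0,0,-5,0,0,0,-1],[0,0,-5,0,0,0,-1],[0,0,-5,0,0,0,-1],[0,0,-5,0,0,0,-1],[0,0,-5,0,0,0,-1],[0,0,-2,0,0,0,-1],[0,0,0,0,0,0,-1],[0,0,0,0,0,0,-1]]]}}

```text
t: 13.58
tcp_pos: [0.3885, -0.3574, 0.0638]
tool_rot: [-0.063, 0.998, 0.0, -0.0]
force: [-0.1, 0.9, -0.7]
finger_gap: 0.151
gripper_force: 59.0
```

```bash
python3 -c "
from h import *
rep();p,R,a=pose();print(R.T@(np.array([.3888,-.3577,.0541])-p))"
```

```text
t13.58 [ 0.3885 -0.3574  0.0638] yaw 97.2 tilt [-0.     0.001] q [-0.96  0.63  1.8   0.    0.72 -2.65] gap0.15 gf59 F [-0.1  0.9 -0.7] M [ 0.03 -0.04  0.02]
[-0.00023193 -0.00031786  0.00972262]
```

The contact force has gone, so the lugs are over the gaps. Lowering onto the rim.

Request:
{"op": "servo_tool", "data": {"rows": [[[0,0,0,0,0,0.002,-1],[0,0,0,0,0,0.002,-1],[0,0,0,0,0,0.002,-1],[0,0,0,0,0,0.002,-1],[0,0,0,0,0,0,-1],[0,0,0,0,0,0,-1]]]}}

```text
t: 14.08
tcp_pos: [0.3886, -0.3575, 0.056]
tool_rot: [-0.064, 0.998, 0.0, -0.0]
force: [-0.2, -0.7, -1.4]
finger_gap: 0.146
gripper_force: 59.0
```

Request:
{"op": "servo_tool", "data": {"rows": [[[0,0,0,0,0,0.0008,-1],[0,0,0,0,0,0.0007,-1],[0,0,0,0,0,0,-1],[0,0,0,0,0,0,-1]]]}}

```text
t: 14.42
tcp_pos: [0.3887, -0.3577, 0.0547]
tool_rot: [-0.064, 0.998, -0.0, -0.0]
force: [0.9, -0.5, -0.7]
finger_gap: 0.146
gripper_force: 59.0
```

```bash
python3 -c "
from h import *
rep()"
```

```text
t14.42 [ 0.3887 -0.3577  0.0547] yaw 97.3 tilt [ 0. -0.] q [-0.96  0.64  1.8  -0.    0.7  -2.65] gap0.15 gf59 F [ 0.9 -0.5 -0.7] M [-0.02 -0.02  0.  ]
```

Request:
{"op": "servo_tool", "data": {"rows": [[[0,0,0,0,0,0.0005,-1],[0,0,0,0,0,0.0004,-1],[0,0,0,0,0,0,-1],[0,0,0,0,0,0,-1]]]}}

```text
t: 14.75
tcp_pos: [0.3888, -0.3577, 0.0541]
tool_rot: [-0.064, 0.998, -0.0, 0.0]
force: [-0.9, 0.7, 3.4]
finger_gap: 0.147
gripper_force: 59.5
```

Request:
{"op": "servo_tool", "data": {"rows": [[[0,0,3,0,0,0,-1],[0,0,5,0,0,0,-1],[0,0,5,0,0,0,-1],[0,0,5,0,0,0,-1],[0,0,5,0,0,0,-1],[0,0,5,0,0,0,-1],[0,0,2,0,0,0,-1],[0,0,0,0,0,0,-1]]]}}

```text
t: 15.42
tcp_pos: [0.3891, -0.3581, 0.0542]
tool_rot: [0.197, 0.98, -0.0, 0.0]
force: [0.4, 0.2, 3.4]
finger_gap: 0.146
gripper_force: 59.5
```

```bash
python3 -c "
from h import *
rep()"
```

```text
t15.42 [ 0.3891 -0.3581  0.0542] yaw 67.3 tilt [ 0.001 -0.001] q [-0.96  0.64  1.8   0.    0.69 -2.13] gap0.15 gf60 F [0.4 0.2 3.4] M [-0.    0.05 -0.03]
```

Request:
{"op": "servo_tool", "data": {"rows": [[[0,0,5,0,0,0,-1],[0,0,6,0,0,0,-1],[0,0,6,0,0,0,-1],[0,0,6,0,0,0,-1],[0,0,6,0,0,0,-1],[0,0,6,0,0,0,-1],[0,0,6,0,0,0,-1],[0,0,3,0,0,0,-1]]]}}

```text
t: 16.08
tcp_pos: [0.389, -0.3581, 0.0542]
tool_rot: [0.551, 0.835, -0.0, 0.001]
force: [0.4, 0.6, 3.3]
finger_gap: 0.146
gripper_force: 59.6
```

Request:
{"op": "servo_tool", "data": {"rows": [[[0,0,2,0,0,0,-1],[0,0,2,0,0,0,-1],[0,0,0,0,0,0,-1],[0,0,0,0,0,0,-1]]]}}

```text
t: 16.42
tcp_pos: [0.389, -0.3581, 0.0542]
tool_rot: [0.578, 0.816, -0.0, 0.001]
force: [1.0, -0.6, 4.6]
finger_gap: 0.148
gripper_force: 59.7
```

```bash
python3 -c "
from h import *
rep()"
```

```text
t16.42 [ 0.389  -0.3581  0.0542] yaw 19.4 tilt [ 0.001 -0.001] q [-0.96  0.64  1.8   0.    0.69 -1.29] gap0.15 gf60 F [ 1.  -0.6  4.6] M [-0.04 -0.   -0.05]
```

Request:
{"op": "servo_tool", "data": {"rows": [[[0,0,1,0,0,0,-1],[0,0,1,0,0,0,-1],[0,0,1,0,0,0,-1],[0,0,0,0,0,0,-1],[0,0,0,0,0,0,-1]]]}}

```text
t: 16.83
tcp_pos: [0.3889, -0.3581, 0.0541]
tool_rot: [0.6, 0.8, -0.0, 0.0]
force: [-0.5, -0.1, 4.9]
finger_gap: 0.152
gripper_force: 59.8
```

```bash
python3 -c "
from h import *
rep()"
```

```text
t16.83 [ 0.3889 -0.3581  0.0541] yaw 16.3 tilt [ 0.    -0.001] q [-0.96  0.64  1.8  -0.    0.69 -1.24] gap0.15 gf60 F [-0.5 -0.1  4.9] M [-0.06  0.1   0.02]
```

Request:
{"op": "servo_tool", "data": {"rows": [[[0,0,1,0,0,0,-1],[0,0,1,0,0,0,-1],[0,0,0,0,0,0,-1],[0,0,0,0,0,0,-1]]]}}

```text
t: 17.17
tcp_pos: [0.3886, -0.3581, 0.0541]
tool_rot: [0.613, 0.79, -0.001, 0.0]
force: [0.1, -0.2, 5.7]
finger_gap: 0.146
gripper_force: 60.0
```

```bash
python3 -c "
from h import *
rep()
a=manip.snapshot('wrist');c=manip.camera_info('wrist');p,R,_=pose()
cv2.imwrite('pics/w6.png',cv2.resize(a[100:380,130:420],(725,600)[0:2] if 0 else (620,598)))"
```

```text
t17.17 [ 0.3886 -0.3581  0.0541] yaw 14.5 tilt [-0.    -0.001] q [-0.96  0.64  1.8  -0.    0.69 -1.21] gap0.15 gf60 F [ 0.1 -0.2  5.7] M [-0.02  0.11  0.48]
```

Request:
{"op": "servo_tool", "data": {"rows": [[[0,0,1,0,0,0,-1],[0,0,0,0,0,0,-1],[0,0,0,0,0,0,-1]]]}}

```text
t: 17.47
tcp_pos: [0.3886, -0.3581, 0.0542]
tool_rot: [0.619, 0.786, -0.001, 0.0]
force: [-0.5, -0.7, 5.4]
finger_gap: 0.146
gripper_force: 60.6
```

```bash
python3 -c "
from h import *
rep()"
```

```text
t17.47 [ 0.3886 -0.3581  0.0542] yaw 13.6 tilt [-0.001 -0.002] q [-0.96  0.64  1.8  -0.    0.69 -1.19] gap0.15 gf61 F [-0.5 -0.7  5.4] M [0.04 0.06 0.76]
```

Firm torque of 0.76 N·m confirms the stop. I'll relax slightly, open and retreat upward.

Request:
{"op": "servo_tool", "data": {"rows": [[[0,0,-0.8,0,0,0,-1],[0,0,0,0,0,0,-0.4],[0,0,0,0,0,0,-0.3],[0,0,0,0,0,0,-0.2],[0,0,0,0,0,0,-0.2],[0,0,0,0,0,0,-0.2],[0,0,0,0,0,-0.005,-0.2],[0,0,0,0,0,-0.01,-0.2]]]}}

```text
t: 18.13
tcp_pos: [0.3881, -0.3568, 0.0683]
tool_rot: [0.615, 0.788, 0.0, -0.001]
force: [-0.2, 0.1, -0.2]
finger_gap: 0.401
gripper_force: 0.0
```

Request:
{"op": "servo_tool", "data": {"rows": [[[0,0,0,0,0,-0.02,-0.2],[0,0,0,0,0,-0.03,-0.2],[0,0,0,0,0,-0.03,-0.2],[0,0,0,-0.02,0,-0.03,-0.2],[0,0,0,-0.035,0,0,-0.2],[0,0,0,-0.03,0,0,-0.2],[0,0,0,0,0,0,-0.2],[0,0,0,0,0,0,-0.2]]]}}

```text
t: 18.8
tcp_pos: [0.4096, -0.4416, 0.1798]
tool_rot: [0.616, 0.788, -0.0, 0.001]
force: [-0.4, 0.8, -1.0]
finger_gap: 0.402
gripper_force: 0.0
```

```bash
python3 - <<'E'
from h import *
rep();c=manip.camera_info("wrist");im=manip.snapshot("wrist")
q=proj(c,[.3888,-.3577,.068])[0];print(q)
x,y=[int(v) for v in q];x0,y0=max(x-75,0),max(y-75,0)
V=cv2.resize(im[y0:y0+150,x0:x0+150],(600,600),interpolation=cv2.INTER_CUBIC)
def pt(a,r,z):
    a=np.radians(a);return proj(c,[.3888+r*np.cos(a),-.3577+r*np.sin(a),z])[0]
for a in(-72.8,107.2):cv2.circle(V,tuple(int(v) for v in (pt(a,.036,.068)-[x0,y0])*4),3,(255,0,255),-1)
for u in np.linspace(0,360,120):cv2.circle(V,tuple(int(v) for v in (pt(u,.038,.068)-[x0,y0])*4),1,(255,255,0),-1)
cv2.imwrite("pics/f.png",V)
E
```

```text
t18.80 [ 0.4096 -0.4416  0.1798] yaw 14.0 tilt [ 0.001 -0.002] q [-1.01  0.53  1.53  0.    1.08 -1.25] gap0.40 gf0 F [-0.4  0.8 -1. ] M [-0.05 -0.02 -0.01]
[273.84593002  86.47813001]
```

View pics/f.png

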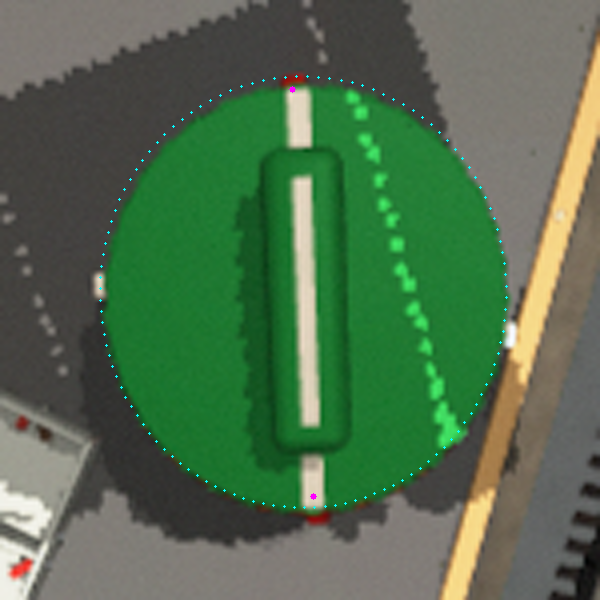

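The lid is level on the pot: its outline matches the model, the bar ends meet the red ribs at crop (295,80) and (318,518), and the gripper is clear. Handing in.

```bash
python3 -c "
from station import manip
print(manip.sign_off())"
```

```text
the job is handed in; nothing more can be done
None
```

The green lid is screwed clockwise onto the green pot until it stopped, with its bar at the red ribs and the gripper clear; the red lid was not touched, and I handed the job in at about 19 s.

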